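Fit the bench pin in its holder and lock it

ROBOT

A 6-joint arm with a two-finger parallel gripper is mounted at the origin on the work surface. World frame = base frame: x ahead of the robot, y to its left, z up, the work surface at z = 0. Lengths are in mm, angles in degrees, forces in N, time in s.
With the tool pointing down it reaches from about 350 to 850 mm from the base axis. Payload 8.1 kg.
Tool frame: the origin (TCP) lies midway between the tips of the shut fingers; the grasp point (between the pads) lies 19 mm behind it (r.grasp_offset is the distance from the TCP to the grasp point, in mm); z points along the fingers, x is the direction in which the jaws open and shut, and the axes are right-handed (so a half turn about z gives the same grasp; the last joint's range is limited). The gripper opens to 85 mm and grips with 20 to 120 N. Pads are 22 mm wide; open, the fingers measure 114 mm over their backs; the gripper's body (76 mm by 85 mm) begins 54 mm behind the grasp point. The pads swing forward as they close: fully open they stand 13 mm farther back than shut.
Start: joints at [-79.206, 7.471, 85.268, -0, 87.261, -4.893], TCP at [162.255, -577.649, 231.292] pointing down, gripper open.
Joint ranges: [-169.43, 169.43], [-51.17, 129.36], [1.28, 143.12], [-76.62, 256.62], [0, 156.53], [-152.29, 152.29]. Speed limits (degrees/s): [136.94, 136.94, 159.86, 180, 180, 180].

INTERFACE

Orientations are given as [roll, pitch, yaw] about the fixed x, y, z axes, in that order (R = Rz(yaw) Ry(pitch) Rx(roll)).
In Python, from bench import r, optics, hand_in gives the robot as it stands.
- The arm moves only by the shell command python3 -m pendant 'ROWS' [FORCE]. ROWS is JSON, a list of rows, each a list of 5 numbers: the opening, from 0 (shut) to 1 (fully open), then the shift along the tool's x, y, z in mm, then the turn about the tool's z in degrees. A call has 1 to 10 rows; each row shifts and turns the commanded pose from where the row before left it, along the tool's axes as they then stand; what a row does not reach is not made up. A row lasts 1/10 s, in which the tool goes at most 50 mm and 8.59 degrees, less where a joint would pass 70% of its speed; a pose out of reach is approached as far as the arm can. A call with a gripper value outside its range is refused whole. The fingers move at their own pace and stop on an object; FORCE is the grip in N (left out, the last holds). Time passes only in rows, so rows that do not move let the fingers close. It gives the time, the measured TCP pose, the force and the opening at its end, in the units of the state.
- r.sense(): the state, without advancing time (a new reading comes with each control period).
- optics.snapshot(name): name is "side" or "top"; returns (picture, depth): 384x512x3 uint8, blue, green, red; 384x512 float32, mm along the optical axis (not along the pixel's ray), 0 where there is no reading.
- optics.camera_params(name): a dict with "camera_matrix" (3x3 intrinsics, pixels), "k1" (the pictures are not rectified: a ray, as slopes to the right and down, at radius r is drawn at 1 + k1 r^2 times it, then the intrinsics apply), "eye" and "orientation" of the camera in the world. Camera axes: x right, y down, z forward; pixel columns grow to the right and rows downward; lengths in mm; the calibration is good to about 2 mm. A picture is of the moment at which its call begins. camera_params takes no time and is no camera call.
- hand_in(): hands the job in, once; it reports no verdict.
Trained networks look in the newest picture that a camera, given by its name, has taken for a name from the list of things; names that differ only in an ending like _2 or _b are one class to them, and where a whole thing is asked for, a point or a joint stands for the part that bears it (a point fixed in the world has none). Each returns a list of dicts, best first, with "score" (0 to 1); they miss things now and then, are a little off and sometimes report something else, mostly with a low value. They report only what shows in the picture. A call takes as long as a camera call. They do not tell look-alikes from the thing itself.
- optics.search_frame(camera, query): "at" ([x, y, z] in mm, in world coordinates, good to about 4 mm: the middle of the surface that is visible of it).
The state is a dict: "time": time; "joint_pos": joint angles; "qd": joint speeds; "joint_efforts": joint torques, N m; "tool_pos": TCP position; "tcp_rot": TCP orientation; "ft_force": force on the tool from outside, world axes, zero at the start; "wrist_torque": the same for the moment, N m; "finger_gap": finger opening in mm.
Only numpy, scipy, OpenCV 4.12 (cv2) and the standard library are available. Lean on these libraries where they do the work, as an engineer would, in place of code of your own. Each camera call takes 0.05 s, during which the arm holds its last target. There are 200 camera calls.

TASK

Pick up the wooden bench pin and slide its tongue into the slot of the blue bench-pin holder, pushing gently (no ramming) until you feel it come up against the hidden stop inside. Then fold the red-ended lever all the way down to lock it, leaving the pin fully home, and leave the steel block, the hammer and the pot where they are.

Things in the scene. Friction and masses are not known exactly. Their poses are not given: they have to be found in the camera images.
- pin_mid (a point): loose wooden bench pin lying flat: body 90 mm long, 44 wide, 28 thick (V-notch in its front end), plus a tongue 80 mm long, 30 wide, 16 thick at its rear end, centred in width and thickness; 0.12 to 0.2 kg. This point is the centre of the 90 mm body, half-way up (14 mm). x points along the pin towards the tongue, z up. The tongue begins 45 mm and ends 125 mm from here along x.
- tenon_end (a point): centre of the end face of the pin's tongue; same axes as the pin.
- holder: blue steel bench-pin holder, fixed: 120 mm long (x), 64 mm wide (y), top at 80 mm; set anywhere along its base plate. Origin at bench level under its centre; x is the level direction in which the pin slides in, z up. A rigid stop is hidden in its covered slot, 42 to 60 mm behind the mouth, different each time: 20 to 38 mm of tongue still shows when the pin is home; feel for it.
- mouth (a point): centre of the slot's mouth, at holder x = -60 mm, 60 mm above the bench; x points into the slot, z up. The slot is covered, 33 mm wide and 18 mm high, closed at the far end. Flared lips stand out 14 mm before the mouth and widen the entry by about 6 mm on each side, above and below.
- lever (a joint): locking lever on the holder: 0 = folded down level (locked), grows as it is raised, to 1.0 rad. Stays where left; stiff hinge (0.25 N m), about 5 N at mid-length. The hinge lies across the holder at holder x = -25 mm, 95 mm above the bench; the lever points to the holder's +x, away from the mouth, and is pressed down from above.
- lever_end (a point): centre of the red grip (34 x 19 x 14 mm) of the locking lever, 94 mm from its hinge; the bar is 8 mm thick and 16 mm wide.
- block_mid (a point): bystander: steel bench block, 70 x 70 x 22 mm; its centre.
- hammer: bystander: hammer lying on the bench.
- pot_mid (a point): bystander: clear pot, 80 mm wide, 80 mm high; its centre.
- base: dark steel base plate, 180 x 110 x 10 mm, fixed to the bench under the holder, same axes; origin under its centre. The hidden stop belongs to this plate, the holder with its slot is adjusted along it.
Things that resemble listed ones, but are neither listed nor needed, are in the scene too. Of the things that look like the part that bears pin_mid, the middle-sized one is meant. What is shaped like the base but purple is not meant.

How it is judged:
By the outcome, as a careful person would: the job done as asked, in the order asked, and still so for the second after the job is handed in, with the robot touching nothing.
It also fails if it takes over 66 s, if anything falls off the work surface, if the arm or the gripper's body presses on something with over 40 N, if the wrist force passes 120 N, or if a joint passes its speed limit or range.

## Working session

There is one attempt and no reset: what is moved stays moved. The work goes in short steps, Python scripts to look and compute and a shell command to move; the robot and the scene stay as the last step left them, time stands still between calls to the robot, and variables do not carry over. Pictures are saved under pics/ and viewed, about 8 in all and at most 12, crops included, and the job is handed in when it is done.

```bash
ls; mkdir -p pics; cat > h.py <<'E'
import numpy as np, cv2
from bench import r, optics, hand_in
from scipy.spatial.transform import Rotation as R
def cam(n):
    p=optics.camera_params(n); return p
def rot(p):
    o=np.array(p["orientation"],float)
    return o if o.shape==(3,3) else R.from_euler('xyz',o,degrees=True).as_matrix()
def cloud(n,depth):
    p=cam(n);K=np.array(p["camera_matrix"]);k=p["k1"]
    v,u=np.mgrid[0:384,0:512]
    uv=np.stack([u.ravel(),v.ravel()],1).astype(np.float64)[:,None]
    s=cv2.undistortPoints(uv,K,np.array([k,0,0,0,0.]))[:,0]
    d=depth.ravel()
    P=np.c_[s*d[:,None],d]@rot(p).T+np.array(p["eye"])
    P[d==0]=np.nan
    return P.reshape(384,512,3)
def proj(n,X):
    p=cam(n);M=rot(p);X=np.atleast_2d(X).astype(float)
    c=(X-np.array(p["eye"]))@M; s=c[:,:2]/c[:,2:]; s=s*(1+p["k1"]*(s**2).sum(1,keepdims=True))
    K=np.array(p["camera_matrix"]); return s@K[:2,:2].T+K[:2,2]
E
python3 - <<'E'
from h import *
for n in("side","top"):
    print(optics.camera_params(n))
    im,d=optics.snapshot(n); cv2.imwrite(f"pics/{n}0.png",im); np.savez(f"{n}0.npz",im=im,d=d)
    for q in["pin_mid","tenon_end","holder","mouth","lever","lever_end","block_mid","hammer","pot_mid","base"]:
        for x in optics.search_frame(n,q): print(n,q,round(x["score"],2),np.round(x["at"]),np.round(proj(n,x["at"])[0]))
a=cv2.imread("pics/side0.png");b=cv2.imread("pics/top0.png")
print(r.sense())
E
```

```text
pics
{'camera_matrix': array([[349.70891267,   0.        , 260.44190762],
       [  0.        , 349.70891267, 188.15940506],
       [  0.        ,   0.        ,   1.        ]]), 'k1': 0.03348286292598858, 'eye': array([ 20.81569313, 757.57653412, 596.35210501]), 'orientation': array([-117.72197804,    0.35622032, -146.83629905])}
side pin_mid 0.79 [ 547. -233.   19.] [290. 186.]
side pin_mid 0.66 [ 650. -412.   19.] [289. 163.]
side pin_mid 0.57 [ 376. -327.   28.] [345. 185.]
side tenon_end 0.8 [ 376. -327.   28.] [345. 185.]
side tenon_end 0.56 [ 652. -411.   16.] [288. 163.]
side holder 0.82 [519. 113.  70.] [238. 220.]
side lever 0.66 [358. 373.  51.] [226. 312.]
side lever 0.63 [518. 112. 144.] [238. 197.]
side lever_end 0.45 [518. 109. 138.] [238. 198.]
side block_mid 0.76 [ 721. -242.   22.] [251. 173.]
side hammer 0.57 [785. 121.  23.] [169. 209.]
side pot_mid 0.7 [362. 374.  52.] [224. 311.]
side base 0.63 [284. 197.  12.] [299. 288.]
side base 0.6 [500. 136.  10.] [240. 245.]
{'camera_matrix': array([[406.38222845,   0.        , 257.26852069],
       [  0.        , 406.3822
[... 1105 characters left out ...]
03.  64.  11.] [227. 213.]
{'time': 1.1, 'joint_pos': array([-7.92039837e+01,  7.47035138e+00,  8.52690296e+01,  1.29381364e-04,
        8.72607603e+01, -4.89350943e+00]), 'qd': array([ 0.05549233,  0.0568766 , -0.09146304, -0.00976271, -0.0553111 ,
       -0.03182111]), 'joint_efforts': array([ 2.91935903e-04, -5.69325185e+01, -5.00870526e+01, -1.77739444e-04,
        1.28718257e-03, -2.13514966e-05]), 'tool_pos': array([ 162.27227205, -577.63884764,  231.28892371]), 'tcp_rot': array([-1.79999859e+02,  1.29676042e-04, -7.43104805e+01]), 'ft_force': array([-0.34246248,  0.20895461, -0.09291144]), 'wrist_torque': array([-0.04506294, -0.00664435,  0.0205501 ]), 'finger_gap': 84.94076531352106}
```

View pics/side0.png

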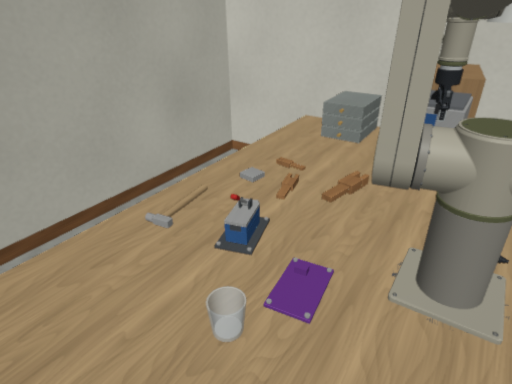

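View pics/top0.png

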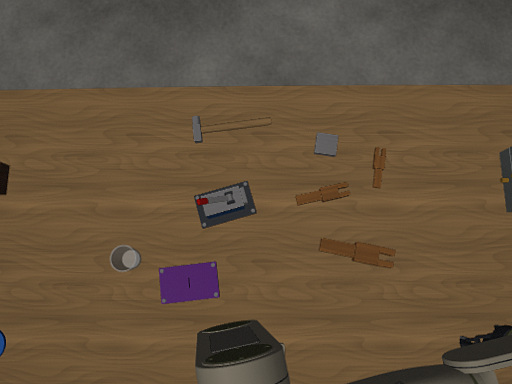

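The side view shows the blue holder at (240,220) and three wooden pins. In the top view, the things that could be taken for the pin are (322,194) middle-sized, (377,166) small and (357,252) large, so I choose (322,194). The holder is at (225,203) and its red lever end points left, at (202,202). The purple plate at (189,282) is the decoy. Next I'll measure sizes and check the choice in a crop.

```bash
python3 - <<'E'
from h import *
z=np.load("top0.npz");P=cloud("top",z["d"]);im=z["im"]
zs=np.load("side0.npz");PS=cloud("side",zs["d"]);ims=zs["im"]
print("bench z",np.nanmedian(P[220:240,270:310,2]),np.nanmedian(PS[225:240,300:320,2]))
for nm,Pc,c in[("mid",P,(555,-245)),("small",P,(652,-418)),("large",P,(380,-338)),("midS",PS,(555,-245))]:
    m=(np.hypot(Pc[...,0]-c[0],Pc[...,1]-c[1])<110)&(Pc[...,2]>7)&(Pc[...,2]<60)
    n,l,st,ce=cv2.connectedComponentsWithStats(m.astype(np.uint8)); k=1+np.argmax(st[1:,4])
    Q=Pc[l==k]; rc=cv2.minAreaRect(Q[:,:2].astype(np.float32)); print(nm,len(Q),rc,"z max",np.percentile(Q[:,2],[10,50,90,98]))
    bp=cv2.boxPoints(rc); 
    # width profile along long axis
    e=[bp[1]-bp[0],bp[2]-bp[1]]; a=max(e,key=np.linalg.norm);a=a/np.linalg.norm(a);
    if a[0]<0:a=-a
    b=np.array([-a[1],a[0]]);s=(Q[:,:2]-rc[0])@a;t=(Q[:,:2]-rc[0])@b
    for s0 in range(-90,91,20):
        w=abs(s-s0)<10
        if w.sum()>3: print("  s",s0,"t",np.round([t[w].min(),t[w].max()]),"z",np.round(np.median(Q[w,2])),"n",w.sum())
    print("  axis",a,np.degrees(np.arctan2(a[1],a[0])))
# holder
for nm,Pc in(("top",P),("side",PS)):
    near=np.hypot(Pc[...,0]-515,Pc[...,1]-75)<130
    for lo,hi in((6,14),(74,86),(86,170)):
        m=near&(Pc[...,2]>lo)&(Pc[...,2]<hi); Q=Pc[m]
        print(nm,lo,hi,len(Q),cv2.minAreaRect(Q[:,:2].astype(np.float32)),np.round(np.median(Q[:,2])))
A=cv2.resize(im[165:235,185:265],None,fx=6,fy=6,interpolation=cv2.INTER_CUBIC)
B=cv2.resize(im[140:275,290:400],(342,420),interpolation=cv2.INTER_CUBIC)[:,:310]
cv2.imwrite("pics/crop1.png",np.hstack([A,B]))
A=cv2.resize(ims[180:255,205:285],None,fx=8,fy=8,interpolation=cv2.INTER_CUBIC);cv2.imwrite("pics/crop2.png",A)
E
```

```text
bench z -0.26600706995191103 -2.1614182223340777
mid 626 ((560.6453857421875, -237.91790771484375), (45.24839401245117, 170.71041870117188), 12.103829383850098) z max [18.55904276 25.48295163 30.41262889 32.95957566]
  s -90 t [-16.  12.] z 20.0 n 21
  s -70 t [-16.  15.] z 22.0 n 60
  s -50 t [-16.  15.] z 21.0 n 63
  s -30 t [-19.  14.] z 22.0 n 65
  s -10 t [-22.  21.] z 23.0 n 75
  s 10 t [-23.  21.] z 28.0 n 95
  s 30 t [-23.  23.] z 28.0 n 89
  s 50 t [-22.  21.] z 28.0 n 76
  s 70 t [-22.  22.] z 27.0 n 65
  s 90 t [-21.  21.] z 27.0 n 17
  axis [ 0.20968355 -0.9777693 ] -77.896194
small 388 ((648.260986328125, -422.3750915527344), (36.349849700927734, 133.02883911132812), 81.6884994506836) z max [13.87456965 19.78918097 24.15480406 26.24162269]
  s -70 t [-12.  14.] z 17.0 n 20
  s -50 t [-10.  14.] z 17.0 n 51
  s -30 t [-13.  13.] z 17.0 n 47
  s -10 t [-16.  18.] z 18.0 n 59
  s 10 t [-17.  18.] z 22.0 n 72
  s 30 t [-16.  18.] z 22.0 n 64
  s 50 t [-18.  18.] z 21.0 n 57
  s 70 t [-16.  16.] z 21.0 n 18
  axis [ 0.98949677 -0.14455499] -8.311511
large 1134 ((377.727600097
[... 1085 characters left out ...]
4.272705078125, 83.708740234375), (220.00218200683594, 226.10813903808594), 85.49797821044922) 10.0
top 74 86 644 ((533.804443359375, 68.76321411132812), (64.89369201660156, 134.97483825683594), 15.864445686340332) 79.0
top 86 170 265 ((526.0336303710938, 88.48600769042969), (47.30729293823242, 102.5741195678711), 9.810606956481934) 122.0
side 6 14 586 ((531.3912353515625, 75.32073211669922), (110.0780029296875, 181.57643127441406), 15.8491792678833) 8.0
side 74 86 483 ((531.8943481445312, 71.8353500366211), (64.0416259765625, 135.86631774902344), 15.746432304382324) 78.0
side 86 170 143 ((527.920654296875, 90.69529724121094), (32.89767837524414, 104.45841217041016), 12.94400405883789) 110.0
```

View pics/crop1.png

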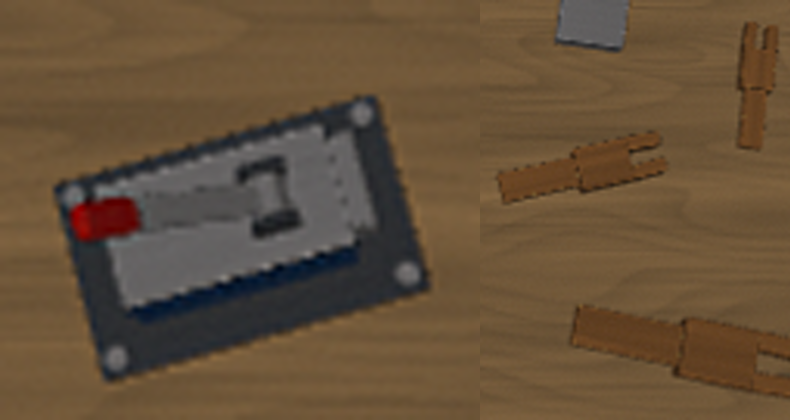

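View pics/crop2.png

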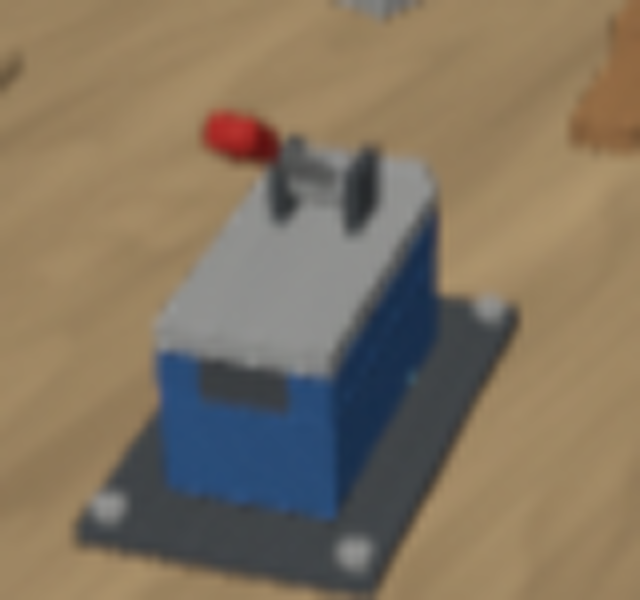

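The crops confirm it: the middle pin (crop right, 580,165) is 171 x 45 mm with its tongue towards +y and its notch at -y. The holder's flared mouth faces -y (crop right end), and the lever is raised with its red end towards +y. The estimates are:
- **Pin:** mid ≈ (568, -275), axis 102.1°.
- **Holder:** x at 105.8°, mouth ≈ (547, 19, 60).

Now I move above the pin.

```bash
python3 -m pendant '[[1,-9,-23,0,0],[1,-18,-47,0,0],[1,-18,-47,0,0],[1,-18,-47,0,0],[1,-18,-47,0,0],[1,-18,-47,0,0],[1,-18,-47,0,0],[1,-18,-47,0,0],[1,-18,-47,0,0],[1,-18,-47,0,0]]' 40
python3 -m pendant '[[1,-9,-23,0,0],[1,0,0,0,-8.5],[1,0,0,0,-8.5],[1,0,0,0,-8.5],[1,0,0,0,-8.5],[1,0,0,0,-8.5],[1,0,0,0,-8.5],[1,0,0,0,-8.5],[1,0,0,0,-8.5],[1,0,0,0,-8.5]]'
python3 -m pendant '[[1,0,0,20,-8.5],[1,0,0,40,-1.4],[1,0,0,20,0],[1,0,0,0,0]]'
```

```text
time: 2.1
tool_pos: [544.5, -292.7, 231.5]
tcp_rot: [-180.0, -0.0, -74.3]
ft_force: [-0.4, -0.9, -0.7]
finger_gap: 85.5
time: 3.1
tool_pos: [562.7, -279.3, 231.3]
tcp_rot: [-180.0, 0.0, 2.5]
ft_force: [0.2, -0.1, -0.1]
finger_gap: 85.5
time: 3.5
tool_pos: [560.3, -277.9, 146.7]
tcp_rot: [-179.7, 0.3, 12.1]
ft_force: [-0.1, -0.2, -0.0]
finger_gap: 85.2
```

```bash
python3 -m pendant '[[1,4,-0.5,0,0],[1,4,-0.5,0,0],[1,0,0,30,0],[1,0,0,30,0],[1,0,0,20,0],[1,0,0,0,0],[1,0,0,0,0]]'
python3 - <<'E'
from h import *
s=r.sense();print(s["tool_pos"],s["tcp_rot"])
for n in("top","side"):
    im,d=optics.snapshot(n)
    P=cloud(n,d)
    for x in optics.search_frame(n,"pin_mid")[:3]:print(n,x)
    c=proj(n,[[560,-245,20]])[0].astype(int);v,u=c[1],c[0]
    A=cv2.resize(im[v-45:v+45,u-60:u+60],(600,450),interpolation=cv2.INTER_CUBIC);cv2.imwrite(f"pics/g_{n}.png",A)
a=cv2.imread("pics/g_top.png");b=cv2.imread("pics/g_side.png")
cv2.imwrite("pics/g.png",cv2.resize(np.hstack([a,b]),(800,300)))
E
```

```text
time: 4.2
tool_pos: [571.4, -277.0, 73.0]
tcp_rot: [179.9, -0.1, 12.1]
ft_force: [0.2, 0.3, 1.0]
finger_gap: 85.3
[ 571.40887224 -277.02885405   73.02424147] [ 1.79930948e+02 -7.90037308e-02  1.20935204e+01]
top {'at': [558.4, -249.9, 29.1], 'score': 0.76}
top {'at': [366.6, -385.0, 37.7], 'score': 0.74}
side {'at': [550.8, -228.6, 24.7], 'score': 0.87}
side {'at': [360.2, 373.4, 48.8], 'score': 0.66}
side {'at': [374.2, -330.4, 26.2], 'score': 0.59}
```

View pics/g.png

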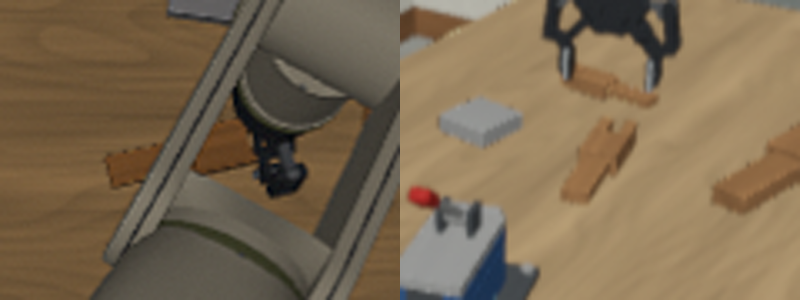

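The side view shows the open jaws straddling the pin's body, with clear room on both sides. I descend and grip.

```bash
python3 -m pendant '[[1,-3,-2.5,0,0],[1,0,0,20,0],[1,0,0,20,0],[1,0,0,15,0],[1,0,0,10,0],[1,0,0,5,0],[1,0,0,0,0],[1,0,0,0,0]]'
```

```text
time: 5.2
tool_pos: [567.4, -275.1, 2.0]
tcp_rot: [180.0, -0.0, 12.1]
ft_force: [0.2, 0.4, 0.3]
finger_gap: 85.2
```

```bash
python3 -m pendant '[[0,0,0,0,0],[0,0,0,0,0],[0,0,0,0,0],[0,0,0,0,0],[0,0,0,0,0],[0,0,0,0,0],[0,0,0,0,0],[0,0,0,0,0]]' 60
python3 -m pendant '[[0,0,0,0,0],[0,0,0,0,0],[0,0,0,-5,0],[0,0,0,-15,0],[0,0,0,-20,0],[0,0,0,-20,0],[0,0,0,-20,0],[0,0,0,0,0],[0,0,0,0,0],[0,0,0,0,0]]'
```

```text
time: 6.0
tool_pos: [567.6, -275.2, 2.2]
tcp_rot: [179.9, -0.1, 12.1]
ft_force: [-0.3, 0.7, 5.9]
finger_gap: 42.7
time: 7.0
tool_pos: [566.0, -274.3, 79.9]
tcp_rot: [-179.9, 0.1, 12.1]
ft_force: [0.1, 0.1, -1.3]
finger_gap: 42.9
```

Gripped; the gap of 42.9 mm matches the 44 mm body. Next I move to 30 mm short of the lips, aligned with the slot, and measure the held pin.

```bash
python3 -m pendant '[[0,0,0,0,-3.7],[0,5,-10,0,0],[0,12,-22,0,0],[0,12,-24,5,0],[0,12,-24,9,0],[0,12,-22,9,0],[0,9,-16,9,0],[0,0,0,0,0],[0,0,0,0,0],[0,0,0,0,0]]'
python3 - <<'E'
from h import *
s=r.sense();print(s["tool_pos"],s["tcp_rot"],s["ft_force"])
T=s["tool_pos"]
for n in("top","side"):
    im,d=optics.snapshot(n); np.savez(f"{n}1.npz",im=im,d=d); P=cloud(n,d)
    hsv=cv2.cvtColor(im,cv2.COLOR_BGR2HSV)
    u=np.array([-.2723,.9622]);w=np.array([.9622,.2723])
    a=(P[...,:2]-T[:2])@u; b=(P[...,:2]-T[:2])@w
    m=(a>-60)&(a<135)&(abs(b)<35)&(P[...,2]>35)&(P[...,2]<90)
    tong=m&(a>50)
    if tong.sum()>10:
        print(n,"tongue n",tong.sum(),"a max",np.percentile(a[tong],[90,99,100]),"z",np.percentile(P[tong][:,2],[5,50,95]))
        for a0 in range(55,135,10):
            q=tong&(abs(a-a0)<5)
            if q.sum()>2:print("  ",a0,"b",np.round([b[q].min(),b[q].max()],1),"z",np.round([P[q][:,2].min(),np.median(P[q][:,2]),P[q][:,2].max()],1),q.sum())
    # holder blue/gray top
    mid=np.array([530.9,77.0]);a2=(P[...,:2]-mid)@u;b2=(P[...,:2]-mid)@w
    h=(abs(P[...,2]-79)<5)&(abs(a2)<100)&(abs(b2)<45)
    if h.sum()>50: print(n,"holder",h.sum(),cv2.minAreaRect(P[h][:,:2].astype(np.float32)),"a",np.percentile(a2[h],[1,99]),"b",np.percentile(b2[h],[1,99]),"z",np.median(P[h][:,2]))
    for q in("tenon_end","mouth","lever_end","pin_mid"):
        for x in optics.search_frame(n,q)[:2]:print(n,q,x)
    c=proj(n,[[550,-20,60]])[0].astype(int);v,uu=c[1],c[0]
    cv2.imwrite(f"pics/m_{n}.png",cv2.resize(im[v-45:v+45,uu-60:uu+60],(600,450),interpolation=cv2.INTER_CUBIC))
cv2.imwrite("pics/m.png",cv2.resize(np.hstack([cv2.imread("pics/m_top.png"),cv2.imread("pics/m_side.png")]),(800,300)))
E
```

```text
time: 8.0
tool_pos: [594.6, -145.2, 49.5]
tcp_rot: [180.0, -0.0, 15.7]
ft_force: [0.1, -0.8, -1.2]
finger_gap: 43.2
[ 594.5558413  -145.16347514   49.51491703] [ 1.79971444e+02 -7.37662542e-03  1.57429651e+01] [ 0.10590504 -0.82818092 -1.2461449 ]
top tongue n 100 a max [119.16269936 122.56498275 122.65246326] z [59.94411417 68.9450268  72.40750975]
   55 b [-14.7  15.4] z [58.6 69.3 73.5] 35
   65 b [-15.  13.] z [57.5 69.  74.4] 24
   75 b [-14.8  -3.2] z [60.  68.5 73.3] 12
   105 b [11.  14.5] z [65.7 68.1 68.5] 3
   115 b [-2.9 15.3] z [66.5 68.8 72.2] 17
   125 b [-8.7 14.5] z [64.2 69.  71.2] 8
top holder 633 ((533.646484375, 68.60968017578125), (64.98667907714844, 134.67994689941406), 15.523898124694824) a [-74.4952054   56.74265031] b [-31.41772381  32.21046473] z 79.42219700405849
top tenon_end {'at': [378.4, -340.0, 38.6], 'score': 0.78}
top tenon_end {'at': [653.5, -417.7, 19.4], 'score': 0.71}
top mouth {'at': [520.8, 72.0, 79.8], 'score': 0.82}
top lever_end {'at': [524.4, 92.9, 125.9], 'score': 0.76}
top pin_mid {'at': [379.1, -338.5, 38.4], 'score': 0.95}
top pin_mid 
[... 349 characters left out ...]
 [57.7 67.2 68.9] 15
   105 b [-15.5  13. ] z [52.9 67.3 68.9] 21
   115 b [-15.4  14.1] z [56.7 67.4 70.3] 16
   125 b [-15.3  13.4] z [55.1 64.3 69.6] 35
side holder 476 ((532.557373046875, 71.26329040527344), (64.85364532470703, 135.8276824951172), 15.935517311096191) a [-72.1675773   60.75391549] b [-32.08060044  31.24212865] z 77.67520700017184
side tenon_end {'at': [572.2, -98.5, 67.6], 'score': 0.7}
side tenon_end {'at': [521.8, 111.4, 139.6], 'score': 0.64}
side mouth {'at': [516.7, 107.7, 72.5], 'score': 0.76}
side lever_end {'at': [516.4, 109.1, 139.3], 'score': 0.68}
side pin_mid {'at': [573.3, -100.0, 68.7], 'score': 0.74}
side pin_mid {'at': [377.2, -332.9, 26.9], 'score': 0.59}
```

View pics/m.png

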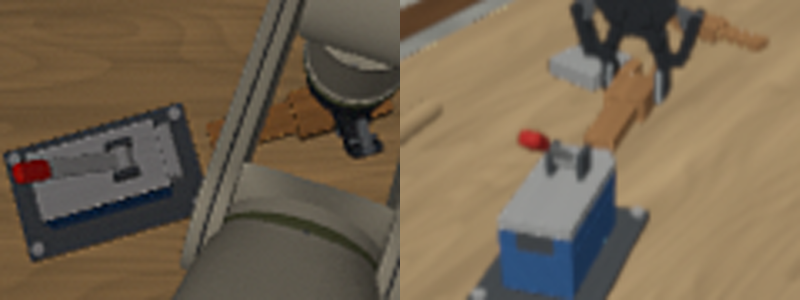

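The side and top views show the tongue pointing squarely at the mouth. Relative to the holder it is about 1.5 mm high, laterally within 0.5 mm, and the angle is matched. The lips are about 32 mm ahead and the stop 88–106 mm ahead. I now insert slowly.

```bash
python3 -m pendant '[[0,0,0,1.5,0],[0,0,-8,0,0],[0,0,-10,0,0],[0,0,-8,0,0],[0,0,-4,0,0],[0,0,-4,0,0],[0,0,-4,0,0],[0,0,0,0,0]]' 
python3 -m pendant '[[0,0,-3,0,0],[0,0,-3,0,0],[0,0,-3,0,0],[0,0,-3,0,0],[0,0,-3,0,0],[0,0,0,0,0]]'
```

```text
time: 9.3
tool_pos: [584.0, -107.4, 47.8]
tcp_rot: [-180.0, 0.0, 15.8]
ft_force: [0.7, -0.0, -1.6]
finger_gap: 43.1
time: 9.9
tool_pos: [579.9, -93.0, 47.7]
tcp_rot: [-180.0, 0.0, 15.8]
ft_force: [0.3, 0.2, -1.1]
finger_gap: 43.0
```

```bash
python3 -m pendant '[[0,0,-3,0,0],[0,0,-3,0,0],[0,0,-3,0,0],[0,0,-3,0,0],[0,0,-3,0,0],[0,0,-3,0,0],[0,0,-3,0,0],[0,0,-3,0,0],[0,0,-2,0,0],[0,0,0,0,0]]'
```

```text
time: 10.9
tool_pos: [572.8, -68.1, 47.8]
tcp_rot: [-180.0, 0.0, 15.8]
ft_force: [0.4, 0.5, -1.4]
finger_gap: 43.0
```

```bash
python3 -m pendant '[[0,0,-1,0,0],[0,0,-1,0,0],[0,0,-1,0,0],[0,0,-1,0,0]]'; python3 -m pendant '[[0,0,-1,0,0],[0,0,-1,0,0],[0,0,-1,0,0],[0,0,0,0,0]]'
```

```text
time: 11.3
tool_pos: [571.9, -64.5, 47.8]
tcp_rot: [180.0, -0.0, 15.8]
ft_force: [-0.1, -0.5, -1.6]
finger_gap: 43.2
time: 11.7
tool_pos: [571.0, -61.5, 47.8]
tcp_rot: [-180.0, -0.0, 15.8]
ft_force: [-0.1, -0.2, -1.8]
finger_gap: 43.5
```

```bash
for i in 1; do python3 -m pendant '[[0,0,-1,0,0],[0,0,-1,0,0],[0,0,0,0,0]]'; done; python3 -m pendant '[[0,0,-1,0,0],[0,0,-1,0,0],[0,0,0,0,0]]'
```

```text
time: 12.0
tool_pos: [570.4, -59.6, 47.7]
tcp_rot: [-180.0, 0.0, 15.8]
ft_force: [-0.1, -0.3, -1.6]
finger_gap: 43.1
time: 12.3
tool_pos: [569.9, -57.7, 47.8]
tcp_rot: [-180.0, 0.0, 15.8]
ft_force: [-0.5, -0.8, -1.7]
finger_gap: 43.0
```

```bash
python3 -m pendant '[[0,0,-1,0,0],[0,0,-1,0,0],[0,0,0,0,0]]'; python3 -m pendant '[[0,0,-1,0,0],[0,0,-1,0,0],[0,0,0,0,0]]'
```

```text
time: 12.6
tool_pos: [569.4, -55.7, 47.8]
tcp_rot: [-180.0, 0.0, 15.8]
ft_force: [0.3, 0.4, -1.0]
finger_gap: 42.7
time: 12.9
tool_pos: [569.2, -54.8, 48.1]
tcp_rot: [179.9, -0.0, 15.8]
ft_force: [-0.2, -4.0, -1.7]
finger_gap: 43.2
```

```bash
python3 -m pendant '[[0,0,-1,0,0],[0,0,0,0,0]]'; python3 -m pendant '[[0,0,-0.5,0,0],[0,0,0,0,0]]'
```

```text
time: 13.1
tool_pos: [569.3, -54.7, 48.4]
tcp_rot: [179.8, -0.0, 15.8]
ft_force: [1.1, -8.9, -2.5]
finger_gap: 43.1
time: 13.3
tool_pos: [569.2, -54.7, 48.4]
tcp_rot: [179.8, -0.0, 15.8]
ft_force: [1.7, -10.6, -1.9]
finger_gap: 43.2
```

Contact: the TCP stalled and the force rose to about 11 N. The tongue is about 48 mm deep, within the expected 42–60 mm. I release it, rise straight up and measure the lever.

```bash
python3 -m pendant '[[0.3,0,0,0,0],[0.6,0,0,0,0],[1,0,0,0,0],[1,0,0,0,0],[1,0,0,0,0],[1,0,0,0,0],[1,0,0,0,0]]'
python3 -m pendant '[[1,0,0,-5,0],[1,0,0,-15,0],[1,0,0,-30,0],[1,0,0,-40,0],[1,0,0,-40,0],[1,0,0,-30,0],[1,0,0,-15,0],[1,0,0,0,0],[1,0,0,0,0]]'
python3 - <<'E'
from h import *
print(r.sense()["ft_force"])
u=np.array([-.2723,.9622]);w=np.array([.9622,.2723]);mid=np.array([530.9,77.0])
for n in("top","side"):
    im,d=optics.snapshot(n);P=cloud(n,d);np.savez(f"{n}2.npz",im=im,d=d)
    B,G,Rr=[im[...,i].astype(int) for i in range(3)]
    m=(Rr>90)&(Rr>2.2*G)&(Rr>2.2*B)&(np.hypot(P[...,0]-520,P[...,1]-110)<110)
    Q=P[m];print(n,m.sum(),"red mean",Q.mean(0),"a",np.percentile((Q[:,:2]-mid)@u,[3,50,97]),"b",np.percentile((Q[:,:2]-mid)@w,[3,50,97]),"z",np.percentile(Q[:,2],[3,50,97]))
    a=(P[...,:2]-mid)@u;b=(P[...,:2]-mid)@w
    pm=(a>-230)&(a<-78)&(abs(b)<30)&(P[...,2]>45)&(P[...,2]<90)
    for a0 in range(-205,-75,10):
        q=pm&(abs(a-a0)<5)
        if q.sum()>3: print("  pin",a0,np.round([b[q].min(),b[q].max(),np.median(P[q][:,2])],1),q.sum())
    c=proj(n,[[545,0,60]])[0].astype(int);v,uu=c[1],c[0]
    cv2.imwrite(f"pics/r_{n}.png",cv2.resize(im[v-45:v+45,uu-60:uu+60],(600,450),interpolation=cv2.INTER_CUBIC))
cv2.imwrite("pics/r.png",cv2.resize(np.hstack([cv2.imread("pics/r_top.png"),cv2.imread("pics/r_side.png")]),(800,300)))
E
```

```text
time: 14.0
tool_pos: [568.4, -52.4, 47.8]
tcp_rot: [-180.0, 0.0, 15.8]
ft_force: [-0.4, -0.4, -0.5]
finger_gap: 85.4
time: 14.9
tool_pos: [568.0, -52.5, 221.8]
tcp_rot: [-180.0, 0.1, 15.8]
ft_force: [0.1, 0.3, 0.0]
finger_gap: 85.6
[0.13060567 0.29529444 0.03230456]
top 49 red mean [518.00719505 126.20421528 156.15893844] a [37.60719352 50.59547366 62.58375814] b [-6.44811512  0.44345022  7.4731695 ] z [149.05857046 160.27270671 166.46369774]
  pin -185 [-19.4  19.7  68.3] 16
  pin -175 [-20.6  20.1  69.6] 22
  pin -145 [-3.7 22.3 69.8] 4
  pin -135 [-21.1  21.7  69.6] 27
  pin -125 [-20.9  22.6  70.5] 51
  pin -115 [-20.7  23.3  70.9] 49
  pin -105 [-21.5  22.3  72.2] 51
  pin -95 [-21.   21.3  69.6] 45
  pin -85 [-13.8  15.5  66.3] 35
side 37 red mean [511.09924334 134.16323536 156.40203479] a [48.85100036 61.64581991 66.57443456] b [-9.38620135 -4.58835145  5.50661258] z [145.73400009 157.4925262  162.05493074]
  pin -185 [-19.8   7.9  59.3] 7
  pin -175 [-21.1  21.5  66.5] 17
  pin -165 [-21.5  18.9  67.4] 22
  pin -155 [-22.   20.6  66.6] 20
  pin -145 [-21.9  19.7  68.4] 19
  pin -135 [-22.4  20.4  68.5] 27
  pin -125 [-21.8  20.2  68.8] 26
  pin -115 [-22.3  19.9  69.3] 23
  pin -105 [-22.2  20.4  69.8] 29
  pin -95 [-21.9  20.4  68.6] 39
```

View pics/r.png

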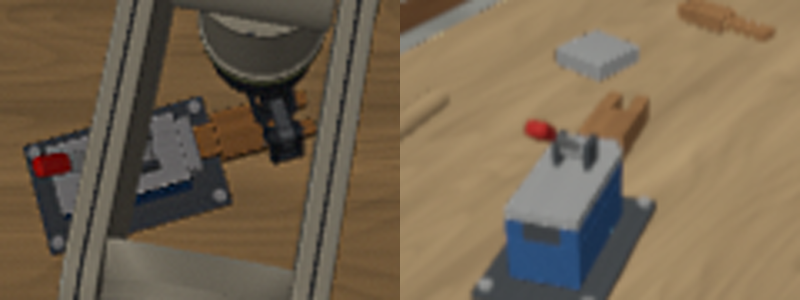

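The picture shows the pin seated in the mouth, with its body's rear end at holder x ≈ -91, so about 31 mm of tongue shows. It droops slightly outward from the slot's play. The red grip is at holder x ≈ 52 and z ≈ 155, which puts the lever at about 0.66 rad. I shut the jaws, go above the grip and press down.

```bash
python3 -m pendant '[[0,0,-10,0,0],[0,0,-25,0,0],[0,0,-35,0,0],[0,0,-40,0,0],[0,0,-40,0,0],[0,0,-30,0,0],[0,0,-17,0,0],[0,0,0,0,0],[0,0,0,0,0],[0,0,0,0,0]]'
python3 -m pendant '[[0,0,0,15,0],[0,0,0,15,0],[0,0,0,10,0],[0,0,0,5,0],[0,0,0,5,0],[0,0,0,5,0],[0,0,0,0,0]]'
```

```text
time: 16.0
tool_pos: [514.8, 136.4, 222.2]
tcp_rot: [180.0, 0.1, 15.8]
ft_force: [-0.3, -0.4, 0.1]
finger_gap: -0.3
time: 16.7
tool_pos: [514.7, 137.0, 167.3]
tcp_rot: [-180.0, 0.0, 15.8]
ft_force: [0.0, 0.3, -0.4]
finger_gap: 0.2
```

```bash
python3 -m pendant '[[0,0,0,3,0],[0,0,0,3,0],[0,0,0,3,0],[0,0,0,3,0],[0,0,0,3,0],[0,0,0,3,0]]'; python3 -m pendant '[[0,0,0,4,0],[0,0,0,4,0],[0,0,0,4,0],[0,0,0,4,0],[0,0,0,4,0]]'
```

```text
time: 17.3
tool_pos: [515.6, 137.6, 150.7]
tcp_rot: [-180.0, -0.1, 15.8]
ft_force: [0.6, 1.0, 2.0]
finger_gap: -0.4
time: 17.8
tool_pos: [514.7, 137.0, 129.3]
tcp_rot: [-180.0, 0.0, 15.8]
ft_force: [-0.5, 1.4, 2.7]
finger_gap: 0.0
```

```bash
python3 -m pendant '[[0,0,0,4,0],[0,0,0,4,0],[0,0,0,4,0],[0,0,0,2,0],[0,0,0,2,0],[0,0,0,0,0]]'; python3 -m pendant '[[0,0,0,1,0],[0,0,0,1,0],[0,0,0,1,0],[0,0,0,1,0],[0,0,0,0,0]]'
```

```text
time: 18.4
tool_pos: [514.7, 136.9, 113.4]
tcp_rot: [180.0, 0.0, 15.8]
ft_force: [-0.6, 0.9, 0.3]
finger_gap: -0.1
time: 18.9
tool_pos: [514.9, 137.1, 109.7]
tcp_rot: [-180.0, -0.0, 15.8]
ft_force: [-0.3, 1.4, 1.5]
finger_gap: 0.2
```

```bash
python3 -m pendant '[[0,0,0,1,0],[0,0,0,1,0],[0,0,0,1,0],[0,0,0,1,0],[0,0,0,0,0]]'; python3 -m pendant '[[0,0,0,1,0],[0,0,0,1,0],[0,0,0,1,0],[0,0,0,0,0]]'
```

```text
time: 19.4
tool_pos: [514.9, 137.0, 105.7]
tcp_rot: [180.0, -0.0, 15.8]
ft_force: [-0.4, 0.4, 0.7]
finger_gap: -0.1
time: 19.8
tool_pos: [514.8, 137.0, 102.6]
tcp_rot: [180.0, 0.0, 15.8]
ft_force: [0.1, 0.3, 1.0]
finger_gap: 0.1
```

```bash
python3 -m pendant '[[0,0,0,1,0],[0,0,0,1,0],[0,0,0,0,0]]'; python3 -m pendant '[[0,0,0,1,0],[0,0,0,1,0],[0,0,0,0,0]]'
```

```text
time: 20.1
tool_pos: [515.0, 137.0, 101.8]
tcp_rot: [180.0, -0.0, 15.8]
ft_force: [-5.0, 0.9, 10.5]
finger_gap: -0.0
time: 20.4
tool_pos: [515.2, 137.1, 101.5]
tcp_rot: [180.0, -0.0, 15.8]
ft_force: [-12.6, -1.6, 23.7]
finger_gap: -0.0
```

The lever bottomed at z ≈ 101.5 (expected grip top 102), with 24 N on it. I lift off and check.

```bash
python3 -m pendant '[[0,0,0,-4,0],[0,0,0,-15,0],[0,0,0,-30,0],[0,0,0,-40,0],[0,0,-20,-30,0],[0,0,-40,-10,0],[0,0,-40,0,0],[0,0,-20,0,0],[0,0,0,0,0],[0,0,0,0,0]]'
python3 - <<'E'
from h import *
u=np.array([-.2723,.9622]);w=np.array([.9622,.2723]);mid=np.array([530.9,77.0])
for n in("top","side"):
    im,d=optics.snapshot(n);P=cloud(n,d)
    B,G,Rr=[im[...,i].astype(int) for i in range(3)]
    m=(Rr>90)&(Rr>2.2*G)&(Rr>2.2*B)&(np.hypot(P[...,0]-520,P[...,1]-110)<110)
    Q=P[m]
    if len(Q): print(n,m.sum(),"red a",np.percentile((Q[:,:2]-mid)@u,[3,50,97]),"b",np.percentile((Q[:,:2]-mid)@w,[3,50,97]),"z",np.percentile(Q[:,2],[3,50,97]))
    a=(P[...,:2]-mid)@u;b=(P[...,:2]-mid)@w
    pm=(a>-230)&(a<-78)&(abs(b)<30)&(P[...,2]>45)&(P[...,2]<90)
    print(n,"pin body a",[np.percentile(a[pm&(abs(b)>18)],p) for p in(1,99)])
    for a0 in range(-185,-75,20):
        q=pm&(abs(a-a0)<5)
        if q.sum()>3: print("  pin",a0,np.round([b[q].min(),b[q].max(),np.median(P[q][:,2])],1),q.sum())
    z=np.load(n+"2.npz");P2=cloud(n,z["d"]);a=(P2[...,:2]-mid)@u;b=(P2[...,:2]-mid)@w
    pm=(a>-230)&(a<-78)&(abs(b)<30)&(P2[...,2]>45)&(P2[...,2]<90)
    print(n,"before   ",[np.percentile(a[pm&(abs(b)>18)],p) for p in(1,99)])
    for q in("block_mid","hammer","pot_mid"):
        for x in optics.search_frame(n,q)[:1]:print(n,q,x)
    c=proj(n,[[545,30,60]])[0].astype(int);v,uu=c[1],c[0]
    cv2.imwrite(f"pics/f_{n}.png",cv2.resize(im[v-45:v+45,uu-60:uu+60],(600,450),interpolation=cv2.INTER_CUBIC))
cv2.imwrite("pics/f.png",cv2.resize(np.hstack([cv2.imread("pics/f_top.png"),cv2.imread("pics/f_side.png")]),(800,300)))
E
```

```text
time: 21.4
tool_pos: [482.2, 252.4, 228.0]
tcp_rot: [180.0, 0.0, 15.9]
ft_force: [0.3, -1.3, -0.3]
finger_gap: 0.2
top 57 red a [54.12507604 68.23392764 82.04259427] b [-7.15156242  0.20700446  8.20676895] z [ 98.31488826 101.28616292 105.57092471]
top pin body a [np.float64(-183.6971323771153), np.float64(-95.37443062834421)]
  pin -185 [-20.   19.3  69.9] 16
  pin -165 [-20.8  21.9  68.8] 37
  pin -145 [-21.6  22.   70.4] 50
  pin -125 [-21.7  23.1  70.9] 48
  pin -105 [-20.6  22.5  71.9] 49
  pin -85 [-14.1  15.3  65.4] 35
top before    [np.float64(-184.17236784522981), np.float64(-95.0039146147852)]
top block_mid {'at': [794.4, 80.2, 21.3], 'score': 0.47}
top hammer {'at': [791.9, 81.6, 24.1], 'score': 0.62}
top pot_mid {'at': [361.4, 388.3, 42.0], 'score': 0.76}
side 54 red a [60.21274434 77.08461254 87.0670097 ] b [-9.09777571 -2.24826627  6.13468007] z [ 92.21622167  98.35538991 100.81184039]
side pin body a [np.float64(-181.0678816733677), np.float64(-91.91596596905)]
  pin -185 [-19.8   7.8  62.9] 4
  pin -165 [-21.1  20.6  66.7] 22
  pin -145 [-22.3  19.2  68. ] 22
  pin -125 [-22.2  20.6  68.7] 26
  pin -105 [-22.1  20.4  69.4] 25
side before    [np.float64(-181.59387379673163), np.float64(-93.07601824327016)]
side block_mid {'at': [720.0, -244.0, 18.9], 'score': 0.8}
side hammer {'at': [783.7, 128.3, 20.4], 'score': 0.88}
side pot_mid {'at': [361.0, 373.2, 52.3], 'score': 0.82}
```

View pics/f.png

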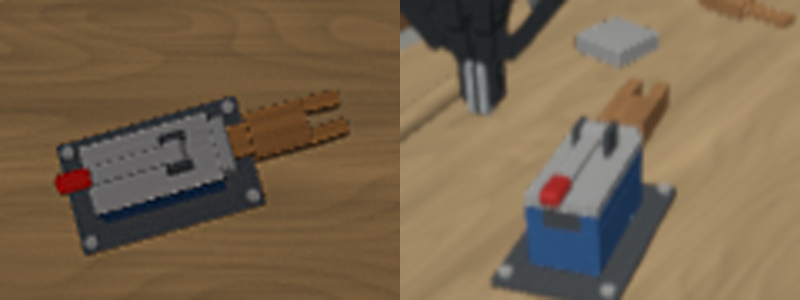

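The final pictures show the lever flat on the holder, its red end at (75,180) top and (555,190) side. The pin is still in the mouth and did not shift during locking. I hand in.

```bash
python3 -c "
from bench import hand_in; print(hand_in())"
```

```text
the job is handed in; nothing more can be done
None
```

The bench pin is in the holder slot against the hidden stop and the lever is folded down. I handed the job in at about 22 s; no verdict was given.

- **Insertion:** I gripped the middle-sized pin by its body and slid the tongue in. It stalled about 48 mm behind the mouth, with the push force rising to about 11 N. About 31 mm of tongue still shows, which fits the 20–38 mm expected.
- **Lever:** I released the pin and pressed the lever down with the shut fingers until it bottomed. The press force peaked at about 24 N on the last reading. The red grip's top now measures 98–101 mm, against 102 mm expected when level.
- **Pin after locking:** Pictures before and after folding the lever show its position unchanged to about 1 mm, which is the limit of what the cameras can tell. It droops slightly, about 2°, from the slot's play. I did not push on it again after locking.
- **Bystanders:** The hammer and pot show where they were in both cameras, and the block does in the side camera. The top camera's final "block" report was a low-score false hit on the hammer.
- **At hand-in:** The gripper was well clear and touching nothing.

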